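# Find and press the hidden release of the sprung lid

### The arm

A 6-joint arm with a two-finger parallel gripper is mounted at the origin on a cart in front of the work surface, level with it; the furniture and walls round the work are solid. World frame = base frame: x ahead of the robot, y to its left, z up, the work surface at z = 0. Lengths are in m, angles in rad, forces in N, time in s.
With the tool pointing down it reaches from about 0.375 to 0.975 m from the base axis. Payload 3.8 kg.
Tool frame: the origin (TCP) lies midway between the tips of the shut fingers; the grasp point (between the pads) lies 19 mm behind it; z points along the fingers, y is the line along which they close (so a half turn about z gives the same grasp; the last joint's range is limited). The gripper opens to 85 mm and grips with 20 to 120 N. Pads are 22 mm wide; open, the fingers measure 114 mm over their backs; the gripper's body (76 mm by 85 mm) begins 54 mm behind the grasp point. The pads swing forward as they close: fully open they stand 13 mm farther back than shut.
Start: joints at [1.14, 0.264, 1.604, -0, 1.274, -0.037], TCP at [0.259, 0.623, 0.231] pointing down, gripper open.
Joint ranges: [-2.63, 2.63], [-0.94, 2.18], [0.31, 2.57], [-1.31, 4.45], [0, 2.66], [-2.55, 2.55]. Speed limits (rad/s): [2.57, 2.57, 3.14, 3.14, 3.14, 3.14].

### API

Orientations are given as a rotation vector (axis times angle).
In Python, from workcell import state, capture, close_job, regions_of gives the robot as it stands. The module is installed in compiled form; this text tells all that it offers.
- The arm moves only by the shell command python3 -m jog 'ROWS' [FORCE]. ROWS is JSON, a list that holds one entry, the list of rows, each a list of 5 numbers: the opening, from 0 (shut) to 1 (fully open), then the shift along the tool's x, y, z in m, then the turn about the tool's z in degrees. A call has 1 to 8 rows; each row shifts and turns the commanded pose from where the row before left it, along the tool's axes as they then stand; what a row does not reach is not made up. A row lasts 1/10 s, in which the tool goes at most 50 mm and 8.59 degrees, less where a joint would pass 70% of its speed; a pose out of reach is approached as far as the arm can. A call with a gripper value outside its range is refused whole. The fingers move at their own pace and stop on an object; FORCE is the grip in N (left out, the last holds). Time passes only in rows, so rows that do not move let the fingers close. It gives the time, the measured TCP pose, the force, the opening and the grip force at its end, in the units of the state.
- state(): the state, without advancing time (a new reading comes with each control period).
- capture(name): name is "side" or "top" or "wrist"; returns a dict with "pixels" (400x640x3 uint8, red, green, blue), "range_z" (400x640 float32, m along the optical axis (not along the pixel's ray), 0 where there is no reading), "vfov" (degrees; the focal length in pixels is half the picture's height over the tangent of half this angle, whatever the lens; pixels are square), "cx", "cy" (the principal point, pixels), "world_to_cam" (4x4, takes a point from world to camera coordinates); the wrist camera has in their place "hand_eye" (4x4, takes a point from camera to tool coordinates, whose origin is the TCP and whose axes are the flange's). Camera axes: x right, y up, looking along -z (the intrinsics and any distortion apply to the point x, -y, -z); pixel columns grow to the right and rows downward; lengths in m; the calibration is good to about 2 mm. A picture is of the moment at which its call begins: read the wrist's pose just before it.
- close_job(): hands the job in; it is judged then, once.
Trained networks look in the newest picture that a camera, given by its name, has taken for a name from the list of things; names that differ only in an ending like _2 or _b are one class to them, and where a whole thing is asked for, a point or a joint stands for the part that bears it (a point fixed in the world has none). Each returns a list of dicts, best first, with "p" (0 to 1); they miss things now and then, are a little off and sometimes report something else, mostly with a low value. They report only what shows in the picture. A call takes as long as a camera call.
- regions_of(camera, target): "pixels" (400x640 bool, what is visible of it) and "bbox" ([centre column, centre row, width, height] in pixels, round what is visible of it).
The state is a dict: "clock": time; "joints": joint angles; "joint_vel": joint speeds; "effort": joint torques, N m; "tool_pos": TCP position; "eef_rot": TCP orientation; "force": force on the tool from outside, world axes, zero at the start; "torque": the same for the moment, N m; "width": finger opening in m; "gripper_force": force on a finger pad.
Only numpy, scipy, OpenCV 4.12 (cv2) and the standard library are available. Lean on these libraries where they do the work, as an engineer would, in place of code of your own. Each camera call takes 0.05 s, during which the arm holds its last target. There are 200 camera calls.

### The job

The lid of the low grey steel case on the bench is latched by a release tab that sits in a finger notch somewhere along the case's far edge, on the side that faces away from the robot. With the gripper's fingertips down behind the case, feel along that edge until you find the notch, then press the tab inside it in, towards the robot, until the lid springs up by itself; let the tab go and move clear. Do not lift or touch the lid, grasp nothing, and leave the relay box, lamp box and wrench where they are.

Things in the scene. Friction and masses are not known exactly. Their poses are not given: they have to be found in the camera images.
- case: Low grey steel case screwed to the bench (cannot move): 140 mm deep (own x), 320 wide (own y), 62 high; 4 mm high flanges stand out 21 mm at both ends. Origin: centre of its underside, on the bench. Own x points away from the robot, own y along the far edge. A fixed rail 26 mm thick runs along the whole far edge; its outer face is the far face, upright.
- far_edge (a point): Middle of the far face's top edge: case x +69.4, y 0, 62 mm up. NOT the notch. The one notch is cut in this rail: 50 mm wide along the edge, open at the far face and top, sill 24 mm above the bench; its middle lies anywhere from case y -43 to +43 mm, new each time. Cheeks past |y| 68 mm stand 0.6 mm prouder.
- tab (a joint): Travel (m) of the grey release tab in the notch: 0 at rest, grows as pressed along the case's -x, stop at 0.008. Tab 44 mm wide, 27 to 58 mm above the bench, face 9.4 mm in from the far face: over the notch a fingertip goes in 9 mm more than on the rail. Spring: 2.3 N to start, 6 N at the stop; lid unlatches at about 0.005; springs back.
- lid (a joint): Opening angle of the lid (rad): about 0 shut, 0.22 sprung up (its limit). Hinged along the case's near side, so the edge towards the rail rises, by about 23 mm.
- lid_edge (a point): On the lid: middle of the top of its rising edge, next to the rail (case x +42, y 0, 61 mm up when shut). The lid is a flat grey steel plate 108 x 310 x 6 mm with shallow ribs to 63 mm above the bench, between the case's near side and the rail (case x -66 to +42 mm).
- relay_box: Bystander: small loose cardboard box with a green band, 40 x 61 x 38 mm, on the bench beyond the case. Origin: centre of its underside.
- lamp_box: Bystander: small loose cardboard box with a red-orange band, 45 x 53 x 50 mm, to the left of the case. Origin: centre of its underside.
- wrench: Bystander: loose steel wrench, 27 x 153 x 8 mm, flat on the bench to the right of the case. Origin: centre of its underside.

How it is judged:
By the outcome, as a careful person would: the job done as asked, in the order asked, and still so for the second after the job is handed in, with the robot touching nothing.
It also fails if it takes over 45 s, if anything falls off the work surface, if the arm or the gripper's body presses on something with over 40 N, if the wrist force passes 120 N, or if a joint passes its speed limit or range.

## Working session

There is one attempt and no reset: what is moved stays moved. The work goes in short steps, Python scripts to look and compute and a shell command to move; the robot and the scene stay as the last step left them, time stands still between calls to the robot, and variables do not carry over. Pictures are saved under pics/ and viewed, at most 10 in all, crops included, and the job is handed in when it is done.

```bash
mkdir -p pics
cat > h.py <<'E'
import numpy as np,cv2
from scipy.spatial.transform import Rotation as R
from workcell import state,capture,close_job,regions_of
def cloud(c,st=None):
    h,w=c["range_z"].shape; f=h/2/np.tan(np.radians(c["vfov"]/2))
    v,u=np.mgrid[:h,:w]; z=c["range_z"]
    p=np.stack([(u-c["cx"])/f*z,-(v-c["cy"])/f*z,-z,np.ones_like(z)],-1)
    if "world_to_cam" in c: M=np.linalg.inv(c["world_to_cam"])
    else:
        T=np.eye(4);T[:3,:3]=R.from_rotvec(st["eef_rot"]).as_matrix();T[:3,3]=st["tool_pos"];M=T@c["hand_eye"]
    return (p@M.T)[...,:3],z>0
E
python3 - <<'E'
from h import *
s=state();print(s)
print(R.from_rotvec(s["eef_rot"]).as_matrix().round(3))
for n in("top","side"):
    c=capture(n);cv2.imwrite(f"pics/{n}.png",c["pixels"][...,::-1])
    P,ok=cloud(c)
    print({k:v for k,v in c.items() if k not in("pixels","range_z")})
    for t in("case","lid","tab","relay_box","lamp_box","wrench"):
        for r in regions_of(n,t)[:2]:
            m=r["pixels"]&ok
            if m.sum()==0: continue
            q=P[m];print(n,t,round(r["p"],2),np.round(r["bbox"]),np.percentile(q,[2,50,98],axis=0).round(3).tolist())
E
```

```text
{'clock': 0.0, 'joints': array([ 1.14010324e+00,  2.64779720e-01,  1.60538555e+00, -8.37967791e-06,
        1.27367065e+00, -3.69184736e-02]), 'joint_vel': array([ 1.12231225e-03, -1.23993447e-03, -5.59002438e-05,  5.54595238e-04,
       -1.51269898e-04, -6.39485483e-04]), 'effort': array([ 2.51158686e-03, -5.15113592e+01, -3.67315865e+01,  1.37933534e-04,
        1.26971505e-02,  8.91022637e-06]), 'tool_pos': array([0.25869381, 0.62267256, 0.22993787]), 'eef_rot': array([-0.61444691, -3.08039467,  0.00343019]), 'force': array([ 0.42768119,  0.96338482, -0.1199206 ]), 'torque': array([ 0.01961079, -0.00074271,  0.00494851]), 'gripper_force': 0.0, 'width': 0.08528585325033157}
[[-0.923  0.384 -0.001]
 [ 0.384  0.923 -0.002]
 [ 0.    -0.002 -1.   ]]
{'vfov': 51.593160819890485, 'cx': 314.97944019274235, 'cy': 197.84611078238558, 'world_to_cam': array([[ 0.01214644, -0.99965564,  0.02326091, -0.06942998],
       [ 0.99482859,  0.0144272 ,  0.10053826, -0.5620375 ],
       [-0.10083922,  0.02191944,  0.99466124, -1.22129188],
       [ 0.        ,  0.        ,  0.        ,  1.        ]])}
[... 821 characters left out ...]
301,  0.73045099, -0.11483785],
       [-0.13808667, -0.71738464,  0.68285529, -1.43829104],
       [ 0.        ,  0.        ,  0.        ,  1.        ]])}
side case 0.56 [305. 202.  67.  89.] [[0.454, -0.134, 0.001], [0.524, -0.028, 0.06], [0.604, 0.186, 0.066]]
side lid 0.79 [298. 196.  56.  69.] [[0.46, -0.112, 0.056], [0.516, 0.019, 0.061], [0.573, 0.181, 0.066]]
side relay_box 0.62 [360. 175.  18.  20.] [[0.717, 0.08, -0.001], [0.744, 0.1, 0.035], [0.778, 0.146, 0.043]]
side lamp_box 0.78 [261. 147.   9.  22.] [[0.404, 0.324, 0.003], [0.426, 0.334, 0.043], [0.45, 0.377, 0.053]]
side wrench 0.83 [289. 322.  18.  49.] [[0.406, -0.468, 0.001], [0.418, -0.39, 0.006], [0.429, -0.333, 0.011]]
```

Run:
```python
from h import *
c=capture("top");P,ok=cloud(c)
m=ok&(P[...,2]>.05)&(P[...,2]<.075)&(abs(P[...,0]-.52)<.11)&(abs(P[...,1]-.04)<.2)
q=P[m][:,:2].astype(np.float32)
r=cv2.minAreaRect(q*1000);print(r,m.sum())
# far edge per y-bin
for y in np.arange(-.12,.21,.015):
    k=abs(q[:,1]-y)<.0075
    if k.sum()>3: print(round(y,3),q[k,0].max().round(4),q[k,0].min().round(4))
a=cv2.resize(c["pixels"][150:280,150:460],None,fx=2.5,fy=2.5)
s=capture("side");b=s["pixels"][110:310,200:460]
cv2.imwrite("pics/crop.png",a[...,::-1]);cv2.imwrite("pics/crops.png",cv2.resize(b,None,fx=3,fy=3)[:,:,::-1])
```

```text
((526.4686889648438, 41.40497589111328), (143.30870056152344, 320.0506591796875), 4.951766014099121) 5028
-0.12 0.5758 0.4719
-0.105 0.611 0.4719
-0.09 0.6069 0.4657
-0.075 0.6072 0.4655
-0.06 0.6075 0.4653
-0.045 0.6038 0.4622
-0.03 0.6038 0.4648
-0.015 0.6033 0.4647
0.0 0.6001 0.4616
0.015 0.6 0.4615
0.03 0.5973 0.4584
0.045 0.588 0.4581
0.06 0.5847 0.458
0.075 0.5929 0.4549
0.09 0.5932 0.4547
0.105 0.5929 0.4545
0.12 0.5894 0.4484
0.135 0.5892 0.4482
0.15 0.5892 0.4452
0.165 0.5857 0.4451
0.18 0.5858 0.4477
0.195 0.5851 0.4476
```

View pics/crop.png

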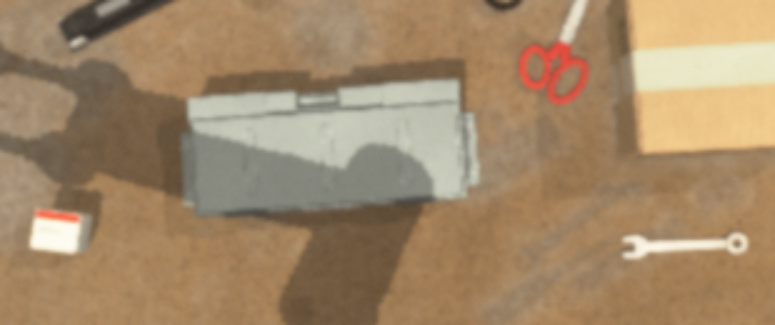

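View pics/crops.png

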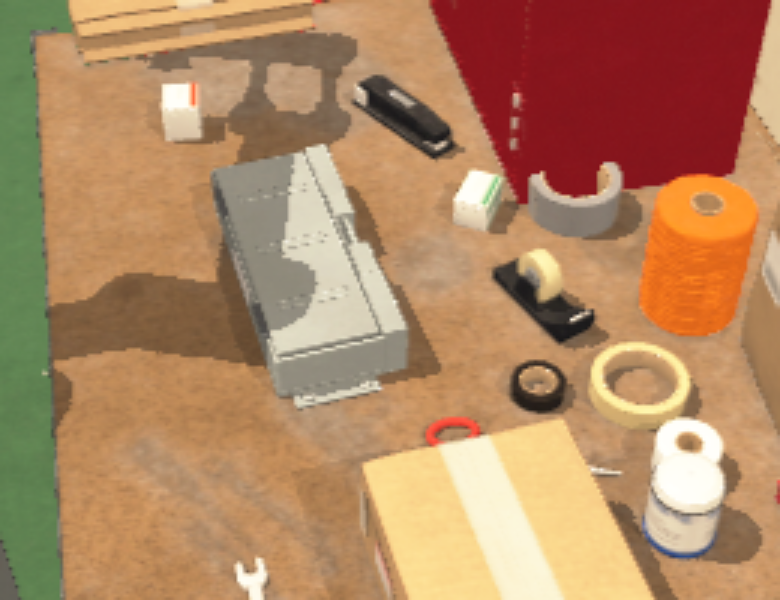

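The crops show the notch in the case's far rail at about column 277, row 189 of the top image. It is left of the rail's middle, near world y 0.05. The relay box is about 0.12 m behind the rail, and the case yaw is about 5°. I'll turn to match the case and move over the area behind it.

```bash
python3 -m jog '[[[0,0,0,0,-6.9],[0,0,0,0,-6.9],[0,0,0,0,-6.9],[0,0,0,0,-6.8],[0,-0.024,-0.043,0,0],[0,-0.024,-0.043,0,0],[0,-0.024,-0.043,0,0],[0,-0.024,-0.043,0,0]]]' && python3 -m jog '[[[0,-0.024,-0.043,0,0],[0,-0.024,-0.043,0,0],[0,-0.024,-0.043,0,0],[0,-0.024,-0.043,0,0],[0,-0.024,-0.043,0,0],[0,-0.024,-0.043,0,0],[0,-0.024,-0.043,0,0],[0,-0.024,-0.043,0,0]]]' && python3 -m jog '[[[0,-0.024,-0.043,0,0],[0,-0.024,-0.043,0,0],[0,0,0,0,0],[0,0,0,0,0]]]'
python3 - <<'E'
from h import *
s=state();c=capture("wrist");print(s["tool_pos"],s["joints"].round(2),s["force"]);A=R.from_rotvec(s["eef_rot"]).as_matrix();print(A.round(3),s["width"])
P,ok=cloud(c,s)
cv2.imwrite("pics/w1.png",c["pixels"][...,::-1])
for t in("tab","case","lid","relay_box"):
    for r in regions_of("wrist",t)[:2]:
        m=r["pixels"]&ok
        if m.sum():print(t,round(r["p"],2),np.round(r["bbox"]),np.percentile(P[m],[2,50,98],axis=0).round(3).tolist())
m=ok&(P[...,2]>.05)&(P[...,2]<.075)&(abs(P[...,0]-.53)<.11)&(abs(P[...,1]-.04)<.2)
q=P[m]
for y in np.arange(-.08,.17,.008):
    k=abs(q[:,1]-y)<.004
    if k.sum()>3: print(round(y,3),np.percentile(q[k,0],99.5).round(4),end='; ')
E
```

```text
clock: 1.6
tool_pos: [0.3701, 0.4588, 0.2314]
eef_rot: [-0.137, 3.138, 0.0]
force: [0.5, -0.0, -0.5]
width: 0.0002
gripper_force: 0.0
clock: 2.4
tool_pos: [0.5913, 0.1322, 0.2317]
eef_rot: [-0.135, 3.138, 0.0]
force: [0.9, 0.7, 0.0]
width: -0.0
gripper_force: 0.0
clock: 2.8
tool_pos: [0.6459, 0.0513, 0.231]
eef_rot: [0.131, -3.138, -0.001]
force: [-0.3, -0.6, 0.0]
width: -0.0
gripper_force: 0.0
[0.64590094 0.05125158 0.23095449] [ 0.04  0.21  1.67  0.    1.26 -1.61] [-0.26004079 -0.61274503  0.03738603]
[[-0.997 -0.083 -0.001]
 [-0.083  0.997  0.   ]
 [ 0.001  0.    -1.   ]] -1.9301271593789037e-05
tab 0.71 [331. 116.  45.   7.] [[0.581, 0.033, 0.025], [0.585, 0.053, 0.058], [0.589, 0.074, 0.06]]
case 0.73 [324.  70. 371. 133.] [[0.489, -0.108, 0.01], [0.538, 0.043, 0.062], [0.601, 0.195, 0.064]]
lid 0.96 [325.  51. 367. 102.] [[0.489, -0.105, 0.06], [0.53, 0.041, 0.062], [0.575, 0.189, 0.064]]
relay_box 0.92 [376. 264.  64.  64.] [[0.717, 0.085, 0.001], [0.741, 0.116, 0.039], [0.776, 0.149, 0.04]]
-0.08 0.6094; -0.072 0.6089; -0.064 0.6082; -0.056 0.6074; -0.048 0.6067; -0.04 0.6061; -0.032 0.6055; -0.024 0.6043; -0.016 0.6034; -0.008 0.6028; -0.0 0.6021; 0.008 0.6013; 0.016 0.6006; 0.024 0.6; 0.032 0.5962; 0.04 0.5889; 0.048 0.5883; 0.056 0.5876; 0.064 0.5868; 0.072 0.5863; 0.08 0.5939; 0.088 0.5946; 0.096 0.594; 0.104 0.5934; 0.112 0.5919; 0.12 0.5919; 0.128 0.5911; 0.136 0.5905; 0.144 0.5898; 0.152 0.5892; 0.16 0.5885; 0.168 0.5878;
```

View pics/w1.png

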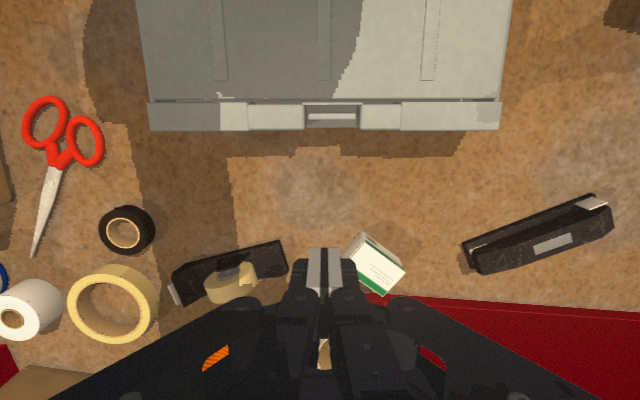

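The wrist image shows the notch at columns 305–360, row 116. That puts its middle at world y ≈ 0.0545, with the far face at x ≈ 0.597 there. I'll lower behind the rail, to the right of the notch, and touch the rail first.

```bash
python3 -m jog '[[[0,0,-0.045,0,0],[0,0,0,0.048,0],[0,0,0,0.048,0],[0,0,0,0.048,0],[0,0,0,0.047,0],[0,0,0,0,0],[0,0,0,0,0]]]' && python3 -m jog '[[[0,0.012,0,0,0],[0,0.008,0,0,0],[0,0.002,0,0,0],[0,0,0,0,0],[0,0,0,0,0]]]'
```

```text
clock: 3.75
tool_pos: [0.6485, 0.0086, 0.04]
eef_rot: [0.137, -3.136, -0.0]
force: [0.8, -0.8, 1.0]
width: -0.0001
gripper_force: 0.0
clock: 4.25
tool_pos: [0.6281, 0.0056, 0.0414]
eef_rot: [-0.135, 3.137, -0.0]
force: [-0.2, -0.6, 0.1]
width: 0.0001
gripper_force: 0.0
```

```bash
python3 -m jog '[[[0,0.005,0,0,0],[0,0.004,0,0,0],[0,0.002,0,0,0],[0,0.001,0,0,0],[0,0.001,0,0,0],[0,0,0,0,0],[0,0,0,0,0]]]' && python3 -m jog '[[[0,0.001,0,0,0],[0,0.001,0,0,0],[0,0,0,0,0],[0,0,0,0,0]]]'
```

```text
clock: 4.95
tool_pos: [0.6147, 0.0046, 0.0403]
eef_rot: [-0.135, 3.139, -0.0]
force: [-1.7, -0.4, -0.2]
width: -0.0001
gripper_force: 0.0
clock: 5.35
tool_pos: [0.6125, 0.0045, 0.0403]
eef_rot: [0.135, -3.139, 0.0]
force: [-0.1, 0.3, -1.4]
width: -0.0002
gripper_force: 0.0
```

```bash
python3 -m jog '[[[0,0.001,0,0,0],[0,0,0,0,0],[0,0,0,0,0]]]' && python3 -m jog '[[[0,0.001,0,0,0],[0,0,0,0,0],[0,0,0,0,0]]]'&& python3 -m jog '[[[0,0.001,0,0,0],[0,0,0,0,0],[0,0,0,0,0]]]'
```

```text
clock: 5.65
tool_pos: [0.6125, 0.0044, 0.0404]
eef_rot: [-0.135, 3.137, 0.0]
force: [4.5, 0.6, -3.2]
width: 0.0001
gripper_force: 2.2
clock: 5.95
tool_pos: [0.6125, 0.0044, 0.0406]
eef_rot: [-0.135, 3.135, 0.0]
force: [7.0, 1.5, -5.1]
width: 0.0002
gripper_force: 3.6
clock: 6.25
tool_pos: [0.6125, 0.0044, 0.0407]
eef_rot: [-0.135, 3.132, 0.0]
force: [9.9, 1.2, -7.4]
width: -0.0002
gripper_force: 4.8
```

The rail contact is at TCP x 0.6125, as predicted. Next I back off 5 mm, slide to the notch and push in.

```bash
python3 -m jog '[[[0,-0.005,0,0,0],[0,0,0.025,0,0],[0,0,0.025,0,0],[0,0,0,0,0],[0,0,0,0,0]]]' && python3 -m jog '[[[0,0.003,0,0,0],[0,0.003,0,0,0],[0,0.002,0,0,0],[0,0.002,0,0,0],[0,0,0,0,0],[0,0,0,0,0]]]'&& python3 -m jog '[[[0,0.002,0,0,0],[0,0,0,0,0],[0,0,0,0,0]]]'
```

```text
clock: 6.75
tool_pos: [0.6095, 0.0546, 0.0401]
eef_rot: [0.138, -3.137, 0.001]
force: [-0.4, 0.1, 0.4]
width: 0.0002
gripper_force: 0.0
clock: 7.35
tool_pos: [0.6003, 0.0534, 0.0403]
eef_rot: [-0.135, 3.139, -0.0]
force: [-0.2, -0.7, -0.6]
width: -0.0
gripper_force: 0.0
clock: 7.65
tool_pos: [0.5988, 0.0534, 0.0405]
eef_rot: [-0.135, 3.138, -0.0]
force: [1.5, 0.7, 0.1]
width: 0.0001
gripper_force: 0.7
```

```bash
python3 -m jog '[[[0,0.002,0,0,0],[0,0.002,0,0,0],[0,0,0,0,0]]]' && python3 -m jog '[[[0,0.002,0,0,0],[0,0.001,0,0,0],[0,0,0,0,0],[0,0,0,0,0]]]'
cat > lid.py <<'E'
from h import *
s=state();c=capture("top");P,ok=cloud(c)
for r in regions_of("top","lid")[:1]:
    m=r["pixels"]&ok;print(r["p"],np.percentile(P[m],[50,90,95,98],axis=0).round(3)[:,2])
m=ok&(abs(P[...,0]-.56)<.008)&(abs(P[...,1]-.16)<.03);print("edge z",np.median(P[m][:,2]))
m=ok&(abs(P[...,0]-.565)<.008)&(abs(P[...,1]+.06)<.03);print("edge z",np.median(P[m][:,2]))
E
python3 lid.py
```

```text
clock: 7.95
tool_pos: [0.5954, 0.0531, 0.0405]
eef_rot: [-0.135, 3.136, -0.0]
force: [5.2, -1.0, -3.5]
width: 0.0002
gripper_force: 2.5
clock: 8.35
tool_pos: [0.5922, 0.0528, 0.0406]
eef_rot: [-0.135, 3.137, -0.0]
force: [5.3, -0.1, -3.5]
width: 0.0003
gripper_force: 2.6
0.81 [0.076 0.083 0.085 0.086]
edge z 0.06151625814044648
edge z 0.08205259499345541
```

The lid has sprung up to z ≈ 0.083. I'll release the tab, back out and rise clear.

```bash
python3 -m jog '[[[0,-0.004,0,0,0],[0,-0.008,0,0,0],[0,-0.015,0,0,0],[0,-0.022,0,0,0],[0,0,0,0,0],[0,0,0,0,0]]]' && python3 -m jog '[[[0,0,0,-0.04,0],[0,0,0,-0.048,0],[0,0,0,-0.048,0],[0,0,0,-0.048,0],[0,0,0,0,0],[0,0,0,0,0],[0,0,0,0,0]]]'; python3 lid.py
python3 - <<'E'
from h import *
s=state();c=capture("wrist");P,ok=cloud(c,s);print(s["tool_pos"],s["force"])
for t in("tab","lid","relay_box"):
    for r in regions_of("wrist",t)[:1]:
        m=r["pixels"]&ok;print(t,r["p"],np.percentile(P[m],[2,50,98],axis=0).round(3).tolist())
cv2.imwrite("pics/w2.png",c["pixels"][...,::-1])
E
```

```text
clock: 9.05
tool_pos: [0.6392, 0.0571, 0.0396]
eef_rot: [0.135, -3.136, -0.0]
force: [0.3, 0.0, -0.4]
width: -0.0003
gripper_force: 0.0
clock: 9.75
tool_pos: [0.6381, 0.057, 0.2223]
eef_rot: [0.135, -3.135, -0.0]
force: [-0.0, -0.9, -0.2]
width: -0.0003
gripper_force: 0.0
0.83 [0.074 0.083 0.085 0.087]
edge z 0.0622123190172259
edge z 0.08205112062460929
[0.63809416 0.05696317 0.22136692] [ 0.06177123  0.14136613 -0.75203199]
tab 0.67 [[0.581, 0.034, 0.032], [0.585, 0.054, 0.058], [0.589, 0.074, 0.06]]
lid 0.61 [[0.484, -0.106, 0.067], [0.528, 0.043, 0.076], [0.572, 0.189, 0.085]]
relay_box 0.96 [[0.717, 0.092, 0.004], [0.74, 0.12, 0.038], [0.772, 0.148, 0.04]]
```

View pics/w2.png

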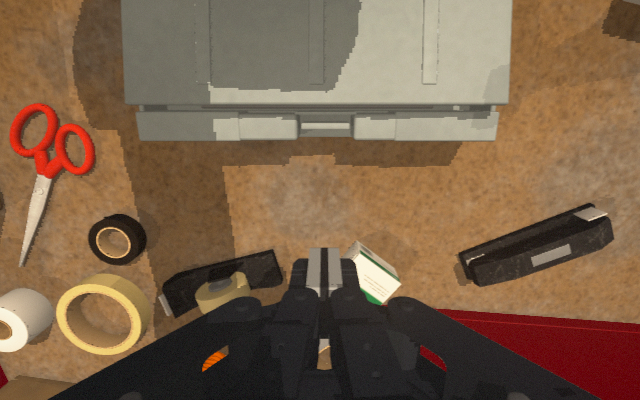

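The image shows the lid raised with its edge at row 103. The tab at (325, 125) is back at rest, the relay box hasn't moved, and the gripper is clear.

```bash
python3 -c "from workcell import close_job;print(close_job())"
```

```text
the job is handed in; nothing more can be done
None
```

The lid is unlatched and has sprung up by itself, the tab is back at rest, and the arm is clear; I located the notch by camera and touched the rail at one spot beside it before pressing the tab, rather than feeling along the whole edge.

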